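# Park a barrel sinker in the cooling gutter

## Task

Using only your fingertips, gently roll the zinc barrel sinker up the green sloped gutter, over the low brass ridge and into the pocket against the wooden stop at the top; do not pick it up, flick it, or let it run back down. Once it sits there by itself, push the red plate of the brass cross bolt so that the bolt slides fully home behind the sinker, then leave it. Do not disturb the disc sinkers, the copper cup or the crock.

Things in the scene. Friction and masses are not known exactly. Their poses are not given: they have to be found in the camera images.
- channel: green gutter, fixed to a base board on the bench, placed anew each start. Origin: middle of the floor's surface at the inner face of the lip closing the LOWER end, 26 mm above the bench. x uphill along the floor (slope 8 degrees), y across, z square to the floor. Floor 50 mm wide; side walls 6 mm thick, 10 mm high; lip 10 mm high, at x -8 to 0 mm. Base board 270 x 85 x 12 mm below.
- stop (a point): middle of the inner face of the dark wooden stop at the top end of the gutter, at floor height: x = 230 mm in the gutter's frame. The stop is as wide as the gutter, 34 mm high and 10 mm thick.
- ridge (a point): middle of the top of the round brass ridge that crosses the gutter floor at x = 197 mm in the gutter's frame, standing 3 mm proud. The pocket lies between ridge and stop.
- pocket (a point): where the sinker's centre lies when it sits in the pocket against the stop: x = 210, y = 0, z = 20 mm in the gutter's frame. The ridge then keeps it from rolling back by itself; it settles within about 2 mm of this point.
- sinker: loose bright zinc barrel sinker, a cylinder 40 mm in diameter, 44 mm long, about 0.4 kg, dark bore marks on its ends. Origin at its centre, y along its axis, which lies across the gutter. Starts at the bottom against the lower lip, its top 30 mm above the side walls. It rolls freely and runs back down unless it is past the ridge.
- bolt (a joint): brass cross bolt, m: 0 drawn out, 0.05 (its limit) fully home behind the parked sinker. Slides along the gutter's -y, needs about 2 N, stays where left. Bar at x 173 to 183, z 13.5 to 27.5 mm in the gutter's frame; its tip is at y = 34 mm when drawn out, at -16 when home. Its steel guide stands outside the +y wall (x 165 to 191, y 31 to 46, top at z 33 mm).
- bolt_plate (a point): centre of the outer face of the upright red push plate on the bolt's outer end; moves with the bolt. In the gutter's frame x = 178, z = 26.5, y = 104 mm when drawn out (54 when home). The plate is 36 mm wide along the gutter, 36 mm high, 6 mm thick; push it along the gutter's -y.
- disc_a: loose flat disc sinker, 50 mm in diameter, 12 mm thick, lying on the bench on the gutter's +y side; origin at the middle of its underside. Leave alone.
- disc_b: a second such disc sinker, on the gutter's -y side. Leave alone.
- cup: copper pouring cup, 64 mm across the rim, 55 mm high, with a wooden handle reaching 105 mm out along its own +y, at most 62 mm high; origin at the middle of its underside. Leave alone.
- crock: grey stoneware crock, 110 mm across, 95 mm high; origin at the middle of its underside. Leave alone.
Mind the look-alikes: they are no part of the job. There is more than one size of the sinker; the job needs the largest.

How it is judged:
On the way, in this order (a step that is already met when the one before it is completed fails the run):
1. the sinker is rolled past the ridge into the pocket, with the bolt still drawn out (x of sinker in the frame of channel between 0.204 and 0.215 m and y of sinker in the frame of channel between -0.007 and 0.007 m and z of sinker in the frame of channel between 0.016 and 0.0235 m and value of joint bolt below 0.016 m and linear speed of sinker below 0.03 m/s), for 0.3 s.
2. the bolt is pushed home behind the sinker (x of sinker in the frame of channel between 0.204 and 0.215 m and y of sinker in the frame of channel between -0.007 and 0.007 m and z of sinker in the frame of channel between 0.016 and 0.0235 m and value of joint bolt above 0.044 m), for 0.2 s.
At the end, for the whole second after the job is handed in: The sinker lies at rest in the pocket between ridge and stop (centre within about 6 mm of the pocket point along the gutter and 7 mm across it, down on the floor), and the bolt is at 44 mm or more of its 50 mm; discs, cup and crock are within 20 mm of where they stood (all of step 2 and linear speed of sinker below 0.01 m/s and angle between the y axis of sinker and the y axis of channel, either way round below 0.2 rad and distance of each of disc_a, disc_b, cup, crock from where it was at the start of the episode below 0.02 m); the robot touches nothing.
It fails at once if the sinker is lifted off the gutter floor (more than 12 mm) or leaves the gutter (z of sinker in the frame of channel above 0.032 m or z of sinker in the frame of channel below 0.01 m or y of sinker in the frame of channel above 0.02 m or y of sinker in the frame of channel below -0.02 m).
It fails at once if the sinker is flicked or runs back down (faster than 0.3 m/s) (linear speed of sinker above 0.3 m/s).
It fails at once if a disc sinker, the cup or the crock is shoved or picked up (moved more than 20 mm) (distance of any of disc_a, disc_b, cup, crock from where it was at the start of the episode above 0.02 m).
It also fails if it takes over 58 s, if anything falls off the work surface, if the arm or the gripper's body presses on something with over 40 N, if the wrist force passes 120 N, or if a joint passes its speed limit or range.

## Robot

A 7-joint arm with a two-finger parallel gripper is mounted at the origin on the work surface. World frame = base frame: x ahead of the robot, y to its left, z up, the work surface at z = 0. Lengths are in m, angles in rad, forces in N, time in s.
With the tool pointing down it reaches from about 0.425 to 0.875 m from the base axis. Payload 4.7 kg.
Tool frame: the origin (TCP) lies at the very end of the fingers, on their centre line; the grasp point (between the pads) lies robot.grip_depth behind it (robot.grip_depth is the distance from the TCP to the grasp point, in m); z points along the fingers, y is the line along which they close (so a half turn about z gives the same grasp; the last joint's range is limited). The gripper opens to 87 mm and grips with 3 to 60 N. Pads are 19 mm wide; open, the fingers measure 117 mm over their backs; the gripper's body (75 mm by 190 mm) begins 51 mm behind the grasp point.
Start: joints at [-1.273, 0.321, -0.07, 1.45, 0.023, 1.371, -0.057], TCP at [0.182, 0.624, 0.223] pointing down, gripper open.
Joint ranges: [-2.86, 2.86], [-0.3, 2.09], [-1.38, 1.24], [0.06, 2.45], [-1.56, 4.7], [0.09, 2.05], [-2.69, 2.69]. Speed limits (rad/s): [2.57, 2.57, 3.14, 3.14, 3.14, 3.14, 3.14].

## Interface

Orientations are given as [roll, pitch, yaw] about the fixed x, y, z axes, in that order (R = Rz(yaw) Ry(pitch) Rx(roll)).
In Python, from cell import robot, eyes gives the robot as it stands.
- The arm moves only by the tool arm_command, never from a script. Its arguments are lists of equal length, an entry for each row: "delta_pos": the shift along the tool's x, y, z in cm, a list of three; "angular": the turn, a rotation vector about the tool's x, y, z in degrees, a list of three; "hand": the opening, from 0 (shut) to 1 (fully open). In form: {"delta_pos": [[x, y, z], ...], "angular": [[ax, ay, az], ...], "hand": [hand, ...]}. A call has 1 to 20 rows; each row is the pose to reach, as a shift and turn from the pose commanded when the call began, along the tool's axes at that moment; what a row does not reach only later rows make up. A row lasts 1/10 s, in which the tool goes at most 50 mm and 8.59 degrees, less where a joint would pass 70% of its speed; a pose out of reach is approached as far as the arm can. A call with a gripper value outside its range is refused whole. The fingers move at their own pace and stop on an object; "newtons" is the grip in N (left out, the last holds). Time passes only in rows, so rows that repeat a pose let the fingers close. It gives the time, the measured TCP pose, the force, the opening and the grip force at its end, in the units of the state.
- robot.state(): the state, without advancing time (a new reading comes with each control period).
- eyes.get_image(name): name is "scene" or "top"; returns (picture, depth): 400x640x3 uint8, red, green, blue; 400x640 float32, m along the optical axis (not along the pixel's ray), 0 where there is no reading.
- eyes.camera_params(name): a dict with "vertical_fov" (degrees; the focal length in pixels is half the picture's height over the tangent of half this angle, whatever the lens; pixels are square), "cx", "cy" (the principal point, pixels), "extrinsics" (4x4, takes a point from world to camera coordinates). Camera axes: x right, y down, z forward; pixel columns grow to the right and rows downward; lengths in m; the calibration is good to about 2 mm. A picture is of the moment at which its call begins. camera_params takes no time and is no camera call.
- robot.finish_job(): hands the job in; it is judged then, once.
The state is a dict: "time": time; "joints": joint angles; "qd": joint speeds; "effort": joint torques, N m; "tcp_pos": TCP position; "eef_rot": TCP orientation; "contact_force": force on the tool from outside, world axes, zero at the start; "torque": the same for the moment, N m; "width": finger opening in m; "grip_force": force on a finger pad.
Only numpy, scipy, OpenCV 4.12 (cv2) and the standard library are available. Lean on these libraries where they do the work, as an engineer would, in place of code of your own. Each camera call takes 0.05 s, during which the arm holds its last target. There are 200 camera calls.

## Working session

There is one attempt and no reset: what is moved stays moved. The work goes in short steps, Python scripts to look and compute and a tool call to move; the robot and the scene stay as the last step left them, time stands still between calls to the robot, and variables do not carry over. Pictures are saved under pics/ and viewed, at most 11 in all, crops included, and the job is handed in when it is done.

Besides the shell and the picture viewer there is one more tool, called after "Call:" by a JSON object that holds its "fn" and its "kwargs". arm_command: Moves the arm, as the interface text tells. Its arguments: {"type":"object","properties":{"delta_pos":{"type":"array"},"angular":{"type":"array"},"hand":{"type":"array"},"newtons":{"type":"number"}},"required":["delta_pos","angular","hand"]}

```bash
mkdir -p pics; ls
cat > h.py <<'E'
import numpy as np, cv2, time
from cell import robot, eyes
def cap(n,tag):
    im,d=eyes.get_image(n); np.savez(f'pics/{n}_{tag}.npz',im=im,d=d); cv2.imwrite(f'pics/{n}_{tag}.png',im[:,:,::-1]); return im,d
def P(n,d,u,v):
    c=eyes.camera_params(n); f=d.shape[0]/2/np.tan(np.radians(c['vertical_fov'])/2)
    z=np.median([x for x in d[v-1:v+2,u-1:u+2].ravel() if x>0] or [0]); p=np.array([(u-c['cx'])/f*z,(v-c['cy'])/f*z,z,1])
    return (np.linalg.inv(c['extrinsics'])@p)[:3]
E
python3 - <<'E'
from h import *
print(robot.state(),robot.grip_depth)
a=cap('top','0')[0];b=cap('scene','0')[0]
for n in('top','scene'):print(eyes.camera_params(n))
E
```

```text
pics
{'time': 0.0, 'joints': array([-1.2728896 ,  0.32183959, -0.07010985,  1.45168696,  0.02264089,
        1.37078625, -0.05692629]), 'qd': array([-0.00010684, -0.00159297, -0.00049517, -0.00047553,  0.00055248,
       -0.00017846,  0.00088958]), 'effort': array([-2.66162806e-04, -4.91307592e+01, -4.04493660e-01, -3.12510073e+01,
       -6.40203897e-02,  4.41829709e-02,  1.87916321e-04]), 'tcp_pos': array([0.1818992 , 0.62344968, 0.22144494]), 'eef_rot': array([-3.13966445e+00,  1.30390661e-04,  2.85782259e+00]), 'contact_force': array([ 0.15801679, -0.62120969, -0.07376532]), 'torque': array([-1.69786539e-02,  1.36829852e-05,  7.10032849e-03]), 'grip_force': 0.0, 'width': 0.08677237413627363} 0.0187
{'vertical_fov': 42.93335535895763, 'cx': 319.75331051752323, 'cy': 197.86105510200895, 'extrinsics': array([[-0.01216427, -0.99980256, -0.01571198, -0.02957514],
       [-0.99246742,  0.01398767, -0.12170771,  0.67966256],
       [ 0.12190346,  0.01411314, -0.99244162,  0.87373221],
       [ 0.        ,  0.        ,  0.        ,  1.        ]])}
{'vertical_fov': 49.965074820593166, 'cx': 315.43572532374014, 'cy': 198.88097246633012, 'extrinsics': array([[-6.13942422e-01,  7.89350235e-01,  9.53648211e-04,
         4.23335084e-01],
       [ 6.85215750e-01,  5.33547476e-01, -4.95788732e-01,
        -4.01784856e-01],
       [-3.91859769e-01, -3.03732280e-01, -8.68442643e-01,
         1.13084509e+00],
       [ 0.00000000e+00,  0.00000000e+00,  0.00000000e+00,
         1.00000000e+00]])}
```

View pics/top_0.png

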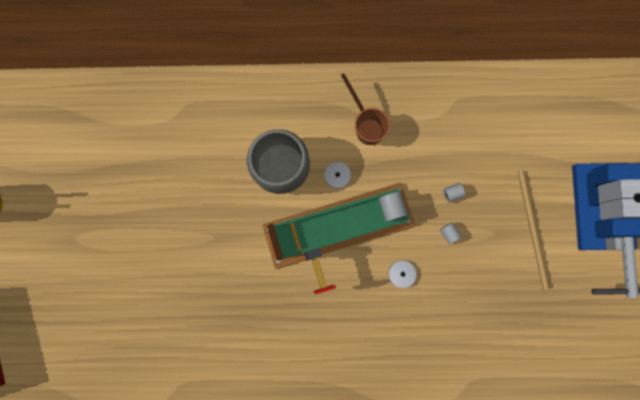

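View pics/scene_0.png

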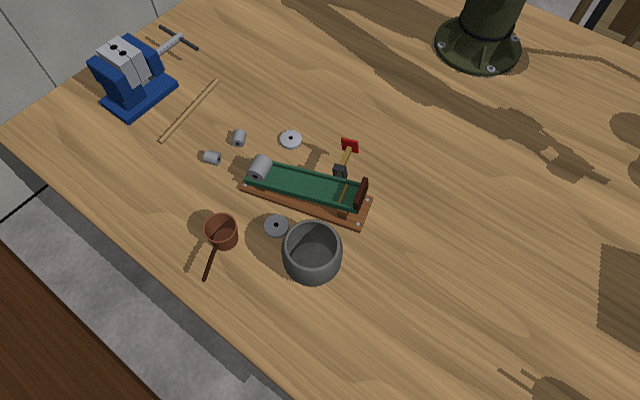

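The top view shows the candidates: the sinker in the gutter at (393,206), and smaller barrels on the bench at (454,192) and (451,234). I choose the one in the gutter. The stop is at (273,243), the ridge at (296,236), the red plate at (324,290), the discs at (337,175) and (403,274), the crock at (278,161) and the cup at (371,125).

Run:
```python
from h import *
z=np.load('pics/top_0.npz'); im,d=z['im'],z['d']
c=im[165:305,250:430,::-1]; cv2.imwrite('pics/crop0.png',cv2.resize(c,None,fx=4.2,fy=4.2,interpolation=cv2.INTER_CUBIC))
for k,(u,v) in dict(sink=(393,206),plate=(324,290),stop=(273,243),da=(337,170),db=(403,268),s1=(454,192),s2=(451,234),f1=(372,210),f2=(310,230)).items(): print(k,P('top',d,u,v).round(4))
```

```text
sink [ 0.66   -0.1662  0.067 ]
plate [ 0.5187 -0.0444  0.0924]
stop [0.5976 0.0404 0.0916]
da [ 0.735  -0.071   0.0111]
db [ 0.552  -0.1882  0.0118]
s1 [ 0.6882 -0.2829  0.0275]
s2 [ 0.6119 -0.2742  0.0276]
f1 [ 0.6569 -0.1326  0.0322]
f2 [ 0.6212 -0.0206  0.0492]
```

View pics/crop0.png

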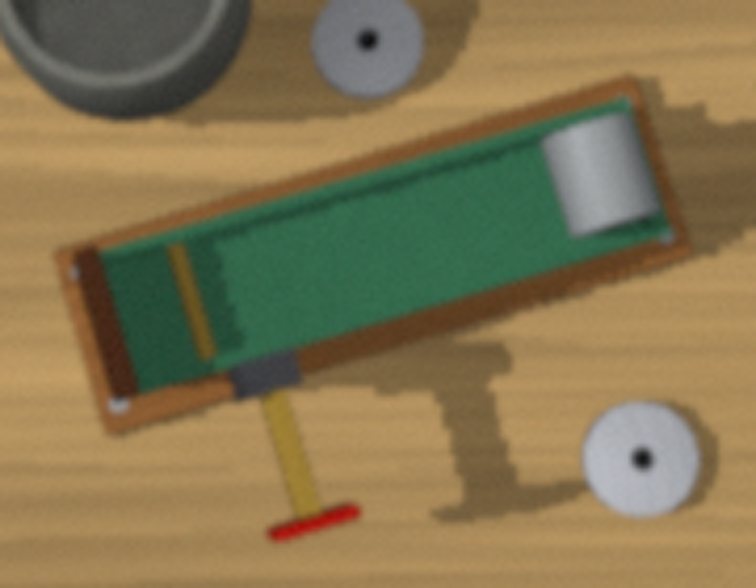

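The crop shows the ridge centre at crop (192,301), the stop's inner top edge from (97,250) to (136,390), the plate top centre at (314,522), and the sinker at (601,178) with its axis across the gutter. Next I fit the gutter pose.

```bash
cat >> h.py <<'E'
def Rg(yaw):
    t=np.radians(8); c,s=np.cos(yaw),np.sin(yaw)
    return np.array([[c,-s,0],[s,c,0],[0,0,1]])@np.array([[np.cos(t),0,-np.sin(t)],[0,1,0],[np.sin(t),0,np.cos(t)]])
def G2W(pose,p): return np.array([pose[0],pose[1],.026])+np.asarray(p)@Rg(pose[2]).T
def W2G(pose,p): return (np.asarray(p)-[pose[0],pose[1],.026])@Rg(pose[2])
def proj(n,p):
    c=eyes.camera_params(n); f=200/np.tan(np.radians(c['vertical_fov'])/2)
    q=np.c_[np.atleast_2d(p),np.ones(len(np.atleast_2d(p)))]@c['extrinsics'].T
    return np.c_[q[:,0]/q[:,2]*f+c['cx'],q[:,1]/q[:,2]*f+c['cy']]
E
python3 - <<'E'
from h import *
from scipy.optimize import least_squares
m=np.array([[.230,0,.034],[.178,.101,.0445],[.197,0,.003],[.197,.025,.003],[.197,-.025,.003],[.020,0,.038],[.23,.031,.034],[.23,-.031,.034]])
px=np.array([[116,320],[314,522],[192,301],[208,357],[177,246],[601,178],[136,390],[97,250]])/4.2+[250,165]
r=least_squares(lambda p:(proj('top',G2W(p,m))-px).ravel(),[.66,-.18,1.8],loss='soft_l1')
print(r.x,np.degrees(r.x[2]));print(r.fun.reshape(-1,2).round(2))
z=np.load('pics/top_0.npz');d=z['d']
for uv in((393,206),(372,210),(310,230)):print(W2G(r.x,P('top',d,*uv)).round(4))
np.save('pose.npy',r.x)
for k in ([.02,0,.02],[.21,0,.02],[.178,.104,.0265],[.178,.054,.0265]):print(G2W(r.x,k).round(4))
# scene check
zs=np.load('pics/scene_0.npz')['im'][:,:,::-1].copy()
for q in proj('scene',G2W(r.x,m)):cv2.circle(zs,tuple(np.round(q*8).astype(int).tolist()),6,(255,0,255),-1,shift=3)
cv2.imwrite('pics/sc.png',cv2.resize(zs[120:250,220:400],None,fx=4,fy=4))
E
```

```text
[ 0.66215281 -0.1822158   1.84700093] 105.82535812299332
[[ 0.16 -0.48]
 [ 0.27  0.84]
 [-0.44  0.19]
 [-0.27  0.59]
 [-0.83 -0.36]
 [ 1.07 -0.34]
 [ 0.47  0.62]
 [-0.34 -1.43]]
[ 0.0216 -0.0023  0.0384]
[ 0.0496 -0.0085 -0.0007]
[ 0.1682 -0.0046 -0.0002]
[ 0.6575 -0.1658  0.0486]
[0.6062 0.0152 0.075 ]
[ 0.515  -0.0445  0.077 ]
[ 0.5631 -0.0309  0.077 ]
```

View pics/sc.png

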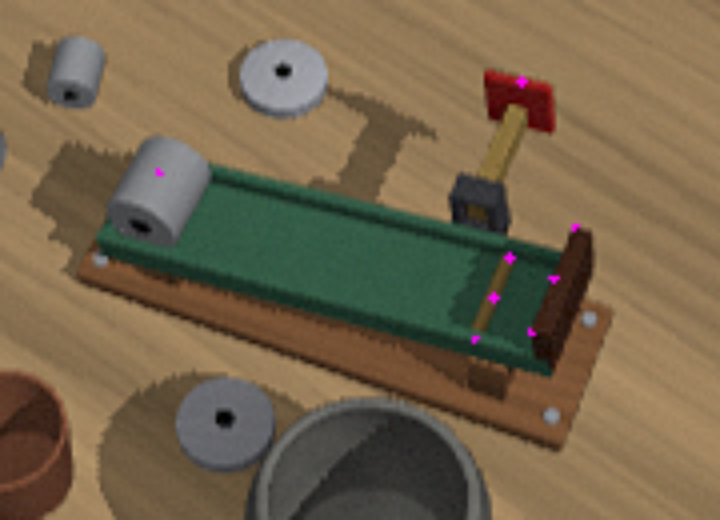

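```bash
cat >> h.py <<'E'
from scipy.spatial.transform import Rotation as Ro
pose=np.load('pose.npy') if __import__('os').path.exists('pose.npy') else None
def mv(pw,tilt=8,R=None):
    s=robot.state(); C=Ro.from_euler('xyz',s['eef_rot']).as_matrix()
    T=R if R is not None else Rg(pose[2])@Ro.from_euler('y',-tilt,degrees=True).as_matrix()@np.diag([1.,-1,-1])
    print('d cm',(C.T@(np.asarray(pw)-s['tcp_pos'])*100).round(2),'rot',np.degrees(Ro.from_matrix(C.T@T).as_rotvec()).round(1))
def g(*p,tilt=8): mv(G2W(pose,p),tilt)
def where():
    s=robot.state(); C=Ro.from_euler('xyz',s['eef_rot']).as_matrix()
    print(round(s['time'],2),'gutter mm',(W2G(pose,s['tcp_pos'])*1e3).round(1),'tool in gutter rv',np.degrees(Ro.from_matrix(Rg(pose[2]).T@C@np.diag([1.,-1,-1])).as_rotvec()).round(1),'F',s['contact_force'].round(1),'j',s['joints'].round(2))
E
python3 - <<'E'
from h import *
where(); mv([.58,.22,.25]); g(-.03,0,.11)
E
```

```text
0.1 gutter mm [924.6 242.3  67.6] tool in gutter rv [ 4.1  7.4 57.8] F [ 0.7 -0.1  0.1] j [-1.27  0.32 -0.07  1.45  0.02  1.37 -0.06]
d cm [-49.52 -27.6   -2.79] rot [-8.2 14.7 57.5]
d cm [-71.05 -67.71   9.21] rot [-8.2 14.7 57.5]
```

Call:
{"fn": "arm_command", "kwargs": {"delta_pos": [[-49.5,-27.6,-2.8],[-49.5,-27.6,-2.8],[-49.5,-27.6,-2.8],[-49.5,-27.6,-2.8],[-49.5,-27.6,-2.8],[-49.5,-27.6,-2.8],[-49.5,-27.6,-2.8],[-49.5,-27.6,-2.8],[-49.5,-27.6,-2.8],[-49.5,-27.6,-2.8],[-49.5,-27.6,-2.8],[-49.5,-27.6,-2.8],[-49.5,-27.6,-2.8],[-49.5,-27.6,-2.8]], "angular": [[-8.2,14.7,57.5],[-8.2,14.7,57.5],[-8.2,14.7,57.5],[-8.2,14.7,57.5],[-8.2,14.7,57.5],[-8.2,14.7,57.5],[-8.2,14.7,57.5],[-8.2,14.7,57.5],[-8.2,14.7,57.5],[-8.2,14.7,57.5],[-8.2,14.7,57.5],[-8.2,14.7,57.5],[-8.2,14.7,57.5],[-8.2,14.7,57.5]], "hand": [0,0,0,0,0,0,0,0,0,0,0,0,0,0]}}

```text
time: 1.5
tcp_pos: [0.579, 0.2216, 0.25]
eef_rot: [-3.141, -0.283, 1.848]
contact_force: [-1.2, 0.5, -0.1]
width: 0.0005
grip_force: 0.0
```

Run:
```python
from h import *
where(); g(-.035,0,.11)
```

```text
1.5 gutter mm [438.3 -30.1 164.6] tool in gutter rv [ 0.  -8.2  0.1] F [-1.2  0.5 -0.1] j [-0.59  0.26  0.43  1.53 -0.39  1.42  0.17]
d cm [-47.62  -3.06  -1.34] rot [-0.1 -0.2  0.1]
```

Call:
{"fn": "arm_command", "kwargs": {"delta_pos": [[-47.6,-3.1,-1.3],[-47.6,-3.1,-1.3],[-47.6,-3.1,-1.3],[-47.6,-3.1,-1.3],[-47.6,-3.1,-1.3],[-47.6,-3.1,-1.3],[-47.6,-3.1,-1.3],[-47.6,-3.1,-1.3],[-47.6,-3.1,-1.3],[-47.6,-3.1,-1.3],[-47.6,-3.1,-1.3],[-47.6,-3.1,-1.3],[-47.6,-3.1,-1.3]], "angular": [[0,0,0],[0,0,0],[0,0,0],[0,0,0],[0,0,0],[0,0,0],[0,0,0],[0,0,0],[0,0,0],[0,0,0],[0,0,0],[0,0,0],[0,0,0]], "hand": [0,0,0,0,0,0,0,0,0,0,0,0,0]}}

```text
time: 2.8
tcp_pos: [0.677, -0.2274, 0.1314]
eef_rot: [3.139, -0.284, 1.852]
contact_force: [1.2, 0.0, 0.4]
width: 0.0003
grip_force: 0.0
```

Run:
```python
from h import *
where(); g(-.026,0,.015)
```

```text
2.8 gutter mm [-32.4  -2.  111. ] tool in gutter rv [-0.1 -8.3  0.3] F [1.2 0.  0.4] j [ 0.06  0.7   0.56  1.21 -0.54  1.55  0.91]
d cm [-0.75 -0.22  9.59] rot [ 0.1 -0.3  0.3]
```

Call:
{"fn": "arm_command", "kwargs": {"delta_pos": [[-0.8,-0.2,3.0],[-0.8,-0.2,6.0],[-0.8,-0.2,8.0],[-0.8,-0.2,9.0],[-0.8,-0.2,9.6],[-0.8,-0.2,9.6],[-0.8,-0.2,9.6],[-0.8,-0.2,9.6]], "angular": [[0,0,0],[0,0,0],[0,0,0],[0,0,0],[0,0,0],[0,0,0],[0,0,0],[0,0,0]], "hand": [0,0,0,0,0,0,0,0]}}

```text
time: 3.6
tcp_pos: [0.6697, -0.2143, 0.0377]
eef_rot: [3.139, -0.28, 1.848]
contact_force: [-0.9, -0.6, -0.3]
width: 0.0007
grip_force: 0.0
```

Run:
```python
from h import *
where(); g(-.026,0,.015); g(.054,0,.010); g(.154,0,.008)
im,d=cap('scene','1'); cv2.imwrite('pics/sc1.png',cv2.resize(im[60:260,200:400,::-1],None,fx=3,fy=3))
```

```text
3.6 gutter mm [-31.    1.4  16.2] tool in gutter rv [-0.2 -8.   0. ] F [-0.9 -0.6 -0.3] j [ 0.05  0.75  0.54  1.33 -0.57  1.38  0.95]
d cm [0.48 0.14 0.19] rot [ 0.2 -0.   0. ]
d cm [8.33 0.15 1.8 ] rot [ 0.2 -0.   0. ]
d cm [18.2   0.15  3.4 ] rot [ 0.2 -0.   0. ]
```

View pics/sc1.png

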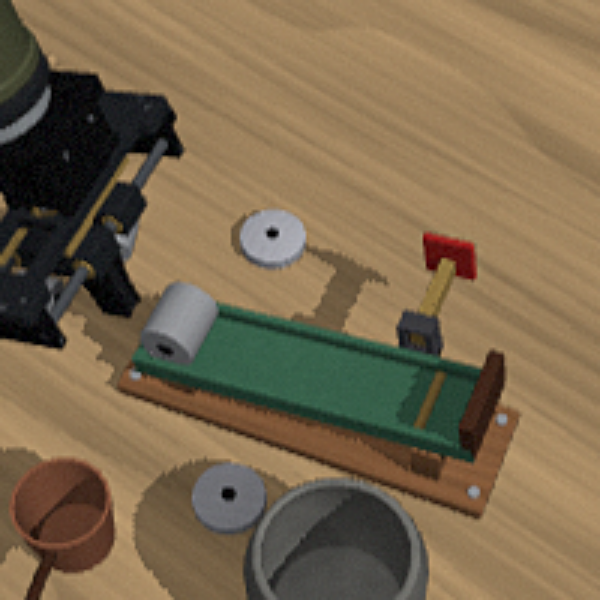

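The crop shows the closed fingers behind the sinker at about (120,300), with a clear path. I start the slow push.

Call:
{"fn": "arm_command", "kwargs": {"delta_pos": [[0.4,0.1,0.07],[0.8,0.15,0.14],[1.2,0.15,0.2],[1.65,0.15,0.27],[2.05,0.15,0.34],[2.5,0.15,0.41],[2.9,0.15,0.48],[3.3,0.15,0.55],[3.7,0.15,0.61],[4.1,0.15,0.68],[4.5,0.15,0.78],[4.9,0.15,0.88],[5.25,0.15,0.98],[5.6,0.15,1.08],[6.0,0.15,1.19],[6.35,0.15,1.29],[6.7,0.15,1.4],[7.1,0.15,1.5],[7.5,0.15,1.6],[7.85,0.15,1.7]], "angular": [[0,0,0],[0,0,0],[0,0,0],[0,0,0],[0,0,0],[0,0,0],[0,0,0],[0,0,0],[0,0,0],[0,0,0],[0,0,0],[0,0,0],[0,0,0],[0,0,0],[0,0,0],[0,0,0],[0,0,0],[0,0,0],[0,0,0],[0,0,0]], "hand": [0,0,0,0,0,0,0,0,0,0,0,0,0,0,0,0,0,0,0,0]}}

```text
time: 5.65
tcp_pos: [0.6485, -0.1356, 0.0418]
eef_rot: [3.14, -0.282, 1.848]
contact_force: [1.6, -1.2, 0.8]
width: 0.0002
grip_force: 0.7
```

Run:
```python
from h import *
where(); g(.149,0,.009)
im,d=cap('scene','2'); cv2.imwrite('pics/sc2.png',cv2.resize(im[60:260,200:400,::-1],None,fx=3,fy=3))
```

```text
5.65 gutter mm [50.3  0.4  8.9] tool in gutter rv [-0.1 -8.1  0. ] F [ 1.6 -1.2  0.8] j [-0.08  0.65  0.53  1.48 -0.55  1.32  0.87]
d cm [9.77 0.05 1.39] rot [ 0.1 -0.1  0. ]
```

View pics/sc2.png

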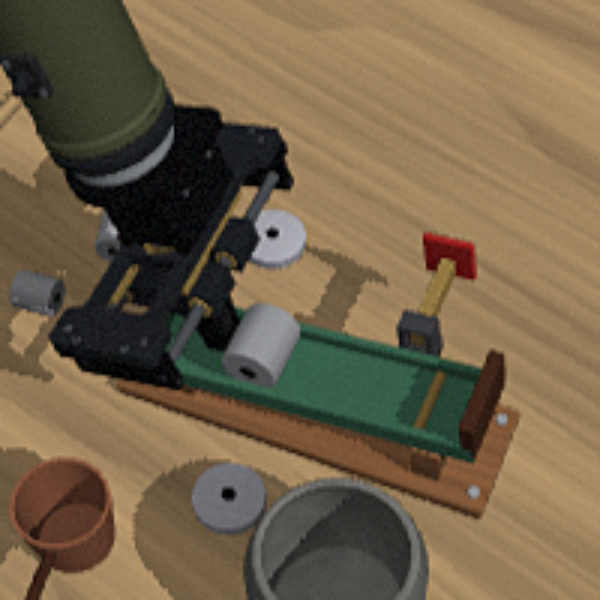

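The sinker has rolled up ahead of the fingertips, straight across the gutter, at crop (262,345). I continue.

Call:
{"fn": "arm_command", "kwargs": {"delta_pos": [[0.5,0,0.07],[1.0,0,0.14],[1.5,0,0.21],[2.0,0,0.28],[2.45,0,0.35],[2.95,0,0.42],[3.4,0,0.48],[3.9,0,0.55],[4.4,0,0.62],[4.85,0,0.69],[5.35,0,0.76],[5.8,0,0.83],[6.3,0,0.9],[6.8,0,0.97],[7.3,0,1.04],[7.8,0,1.1],[8.3,0,1.17],[8.8,0,1.24],[9.2,0,1.3],[9.6,0,1.36]], "angular": [[0,0,0],[0,0,0],[0,0,0],[0,0,0],[0,0,0],[0,0,0],[0,0,0],[0,0,0],[0,0,0],[0,0,0],[0,0,0],[0,0,0],[0,0,0],[0,0,0],[0,0,0],[0,0,0],[0,0,0],[0,0,0],[0,0,0],[0,0,0]], "hand": [0,0,0,0,0,0,0,0,0,0,0,0,0,0,0,0,0,0,0,0]}}

```text
time: 7.7
tcp_pos: [0.6223, -0.0434, 0.0555]
eef_rot: [3.14, -0.281, 1.848]
contact_force: [0.9, -0.9, -0.1]
width: 0.0009
grip_force: 0.7
```

Run:
```python
from h import *
where(); g(.172,0,.017)
im,d=cap('scene','3'); cv2.imwrite('pics/sc3.png',cv2.resize(im[60:260,240:440,::-1],None,fx=3,fy=3))
```

```text
7.7 gutter mm [147.1   0.5   9.1] tool in gutter rv [-0.1 -8.1  0. ] F [ 0.9 -0.9 -0.1] j [-0.22  0.53  0.53  1.62 -0.53  1.25  0.75]
d cm [ 2.58  0.05 -0.43] rot [ 0.1 -0.1  0. ]
```

View pics/sc3.png

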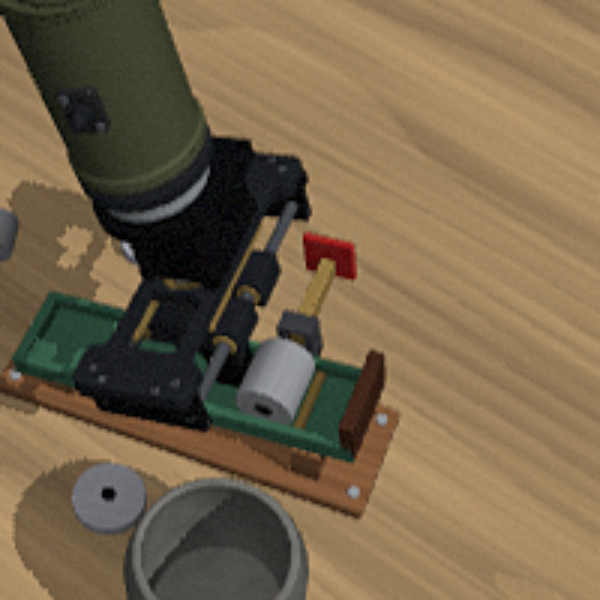

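The sinker is just before the ridge, at crop (275,380). I climb the ridge slowly, lifting the fingertips a little.

Call:
{"fn": "arm_command", "kwargs": {"delta_pos": [[0.2,0,0.03],[0.4,0,0.06],[0.6,0,0.08],[0.75,0,0.1],[0.88,0,0.06],[1.0,0,0.03],[1.13,0,-0.01],[1.26,0,-0.05],[1.4,0,-0.08],[1.52,0,-0.12],[1.65,0,-0.15],[1.78,0,-0.19],[1.9,0,-0.22],[2.03,0,-0.26],[2.16,0,-0.29],[2.3,0,-0.33],[2.42,0,-0.36],[2.55,0,-0.4],[2.7,0,-0.43],[2.7,0,-0.43]], "angular": [[0,0,0],[0,0,0],[0,0,0],[0,0,0],[0,0,0],[0,0,0],[0,0,0],[0,0,0],[0,0,0],[0,0,0],[0,0,0],[0,0,0],[0,0,0],[0,0,0],[0,0,0],[0,0,0],[0,0,0],[0,0,0],[0,0,0],[0,0,0]], "hand": [0,0,0,0,0,0,0,0,0,0,0,0,0,0,0,0,0,0,0,0]}}

```text
time: 9.75
tcp_pos: [0.6156, -0.0193, 0.0672]
eef_rot: [3.14, -0.282, 1.848]
contact_force: [-0.4, 0.4, -0.0]
width: 0.0007
grip_force: 0.0
```

Run:
```python
from h import *
where()
im,d=cap('scene','4'); cv2.imwrite('pics/sc4.png',cv2.resize(im[140:220,290:390,::-1],None,fx=6,fy=6,interpolation=cv2.INTER_CUBIC))
```

```text
9.75 gutter mm [173.5   0.4  17.2] tool in gutter rv [-0.1 -8.2  0.1] F [-0.4  0.4 -0. ] j [-0.26  0.5   0.52  1.64 -0.52  1.25  0.71]
```

View pics/sc4.png

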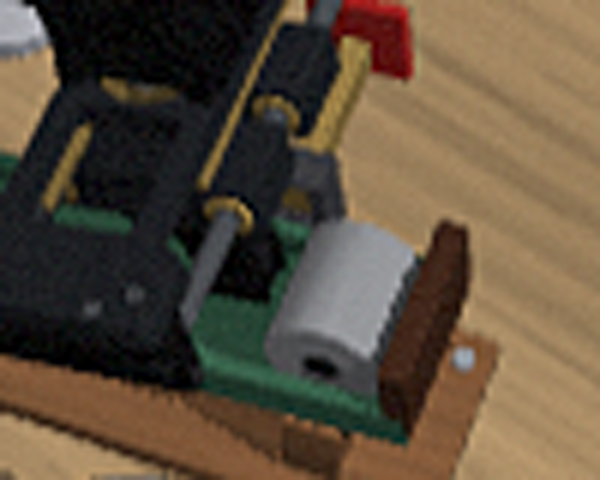

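The sinker sits past the ridge against the stop at crop (345,310), with no contact force. I back off, rise, and go round to the plate.

Call:
{"fn": "arm_command", "kwargs": {"delta_pos": [[-0.5,0,0],[-1.5,0,-0.2],[-2.5,0,-0.5],[-3.5,0,-2.0],[-3.8,0,-5.0],[-3.8,0,-9.0],[-3.8,0,-12.0],[-3.8,0,-12.0]], "angular": [[0,0,0],[0,0,0],[0,0,0],[0,0,0],[0,0,0],[0,0,0],[0,0,0],[0,0,0]], "hand": [0,0,0,0,0,0,0,0]}}

```text
time: 10.6
tcp_pos: [0.6374, -0.0918, 0.1778]
eef_rot: [3.132, -0.276, 1.846]
contact_force: [0.0, -1.2, 1.0]
width: 0.0005
grip_force: 0.0
```

Run:
```python
from h import *
where(); g(.179,.14,.11); g(.179,.14,.022); g(.179,.0635,.022)
im,d=cap('top','5'); s=im[165:305,250:430,::-1]; cv2.imwrite('pics/t5.png',cv2.resize(s,None,fx=4.2,fy=4.2,interpolation=cv2.INTER_CUBIC))
im,d=cap('scene','5')
q=proj('scene',G2W(pose,[[.21,0,.04]]))[0].round().astype(int);print(q,W2G(pose,P('scene',d,*q)))
```

```text
10.6 gutter mm [114.   -0.8 137.3] tool in gutter rv [-0.6 -7.8 -0.1] F [ 0.  -1.2  1. ] j [-0.17  0.47  0.57  1.44 -0.48  1.48  0.73]
d cm [  6.06 -14.12   3.45] rot [ 0.6  0.2 -0.1]
d cm [  4.86 -14.21  12.17] rot [ 0.6  0.2 -0.1]
d cm [ 4.87 -6.56 12.24] rot [ 0.6  0.2 -0.1]
[348 185] [ 0.21072481 -0.00028578  0.04046159]
```

View pics/t5.png

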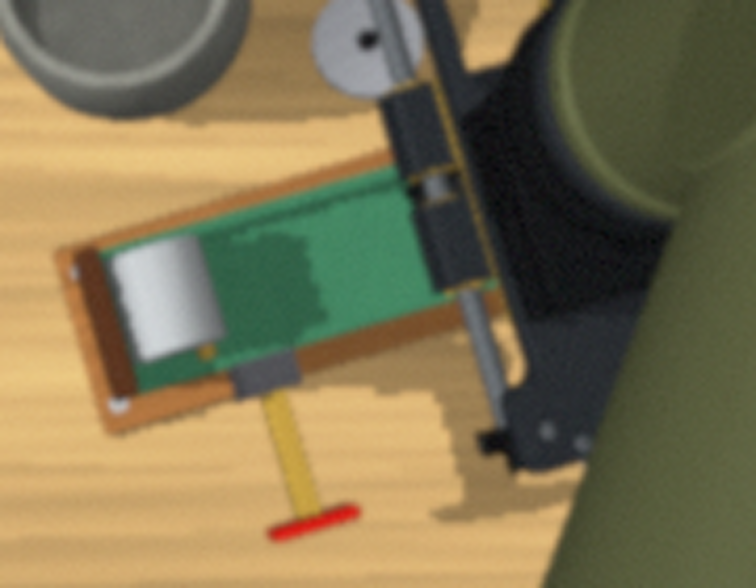

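The sinker is parked at crop (168,298), with its top at gutter (211,0,40) mm. The bolt is still drawn out, with the plate at crop (314,522). I move outside the plate and descend.

Call:
{"fn": "arm_command", "kwargs": {"delta_pos": [[1.5,-4.0,0],[3.0,-8.0,0.3],[4.5,-12.0,0.6],[5.5,-14.2,1.0],[5.5,-14.2,4.0],[5.2,-14.2,7.0],[5.0,-14.2,10.0],[4.9,-14.2,12.0],[4.9,-14.2,12.2],[4.9,-14.2,12.2],[4.9,-14.2,12.2]], "angular": [[0,0,0],[0,0,0],[0,0,0],[0,0,0],[0,0,0],[0,0,0],[0,0,0],[0,0,0],[0,0,0],[0,0,0],[0,0,0]], "hand": [0,0,0,0,0,0,0,0,0,0,0]}}

```text
time: 11.8
tcp_pos: [0.4767, -0.0485, 0.0689]
eef_rot: [3.139, -0.281, 1.847]
contact_force: [-0.4, -0.7, 0.1]
width: 0.0006
grip_force: 0.0
```

Run:
```python
from h import *
where(); g(.179,.069,.022)
im,d=cap('scene','6'); cv2.imwrite('pics/sc6.png',cv2.resize(im[60:260,240:440,::-1],None,fx=3,fy=3))
```

```text
11.8 gutter mm [183.5 142.   17.5] tool in gutter rv [-0.1 -8.1  0. ] F [-0.4 -0.7  0.1] j [-0.28  0.23  0.58  1.97 -0.4   1.17  0.76]
d cm [-0.38  7.3  -0.49] rot [ 0.1 -0.1  0. ]
```

View pics/sc6.png

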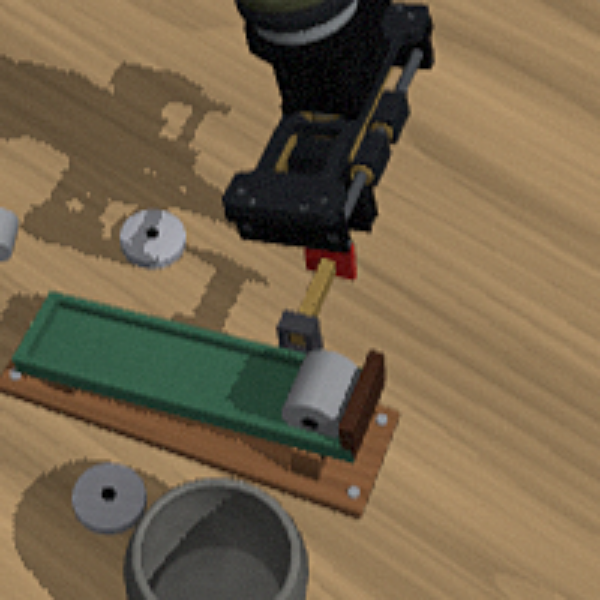

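The fingers stand outside the red plate, which shows at crop (330,262). I push along the gutter's -y.

Call:
{"fn": "arm_command", "kwargs": {"delta_pos": [[-0.4,0.4,-0.3],[-0.4,0.8,-0.3],[-0.4,1.2,-0.3],[-0.4,1.6,-0.3],[-0.4,2.0,-0.3],[-0.4,2.4,-0.3],[-0.4,2.8,-0.3],[-0.4,3.2,-0.3],[-0.4,3.6,-0.3],[-0.4,4.0,-0.3],[-0.4,4.4,-0.3],[-0.4,4.8,-0.3],[-0.4,5.2,-0.3],[-0.4,5.6,-0.3],[-0.4,6.0,-0.3],[-0.4,6.4,-0.3],[-0.4,6.7,-0.3],[-0.4,6.9,-0.3],[-0.4,7.0,-0.3],[-0.4,7.0,-0.3]], "angular": [[0,0,0],[0,0,0],[0,0,0],[0,0,0],[0,0,0],[0,0,0],[0,0,0],[0,0,0],[0,0,0],[0,0,0],[0,0,0],[0,0,0],[0,0,0],[0,0,0],[0,0,0],[0,0,0],[0,0,0],[0,0,0],[0,0,0],[0,0,0]], "hand": [0,0,0,0,0,0,0,0,0,0,0,0,0,0,0,0,0,0,0,0]}}

```text
time: 13.85
tcp_pos: [0.5449, -0.0334, 0.07]
eef_rot: [3.14, -0.281, 1.848]
contact_force: [-0.3, -0.1, -0.3]
width: 0.0004
grip_force: 0.3
```

Run:
```python
from h import *
where()
```

```text
13.85 gutter mm [179.5  72.2  19.2] tool in gutter rv [-0.1 -8.1  0. ] F [-0.3 -0.1 -0.3] j [-0.28  0.36  0.55  1.81 -0.46  1.21  0.74]
```

Call:
{"fn": "arm_command", "kwargs": {"delta_pos": [[0,0.1,0],[0,0.2,0],[0,0.3,0],[0,0.4,0],[0,0.4,0]], "angular": [[0,0,0],[0,0,0],[0,0,0],[0,0,0],[0,0,0]], "hand": [0,0,0,0,0]}}

```text
time: 14.35
tcp_pos: [0.5487, -0.0324, 0.07]
eef_rot: [3.14, -0.281, 1.848]
contact_force: [-1.0, -0.2, 0.0]
width: 0.0007
grip_force: 0.5
```

Run:
```python
from h import *
where()
im,d=cap('top','7')
m=(im[...,0]>120)&(im[...,1]<60)&(im[...,2]<60); m[:165]=0; m[:,:250]=0;m[:,450:]=0
v,u=np.nonzero(m);print(len(u),u.mean() if len(u) else 0,v.mean() if len(u) else 0, proj('top',G2W(pose,[[.178,.101,.0445],[.178,.051,.0445]])))
```

```text
14.35 gutter mm [179.5  68.3  19.2] tool in gutter rv [-0.1 -8.1  0. ] F [-1.  -0.2  0. ] j [-0.28  0.37  0.55  1.8  -0.46  1.21  0.74]
0 0 0 [[325.03635024 290.12616886]
 [316.47372427 260.95556429]]
```

Call:
{"fn": "arm_command", "kwargs": {"delta_pos": [[0,0.1,0],[0,0.2,0],[0,0.3,0],[0,0.3,0]], "angular": [[0,0,0],[0,0,0],[0,0,0],[0,0,0]], "hand": [0,0,0,0]}}

```text
time: 14.8
tcp_pos: [0.5516, -0.0315, 0.0699]
eef_rot: [3.14, -0.281, 1.848]
contact_force: [-1.2, -0.7, -0.3]
width: 0.0006
grip_force: 0.5
```

Run:
```python
from h import *
where()
im,d=cap('scene','8')
m=(im[...,0]>120)&(im[...,1]<70)&(im[...,2]<70); v,u=np.nonzero(m)
k=(u>250)&(u<420)&(v>100)&(v<220);print(k.sum())
if k.sum(): print(np.median([W2G(pose,P('scene',d,a,b)) for a,b in zip(u[k],v[k])],0))
cv2.imwrite('pics/sc8.png',cv2.resize(im[100:230,270:390,::-1],None,fx=4.5,fy=4.5))
```

```text
14.8 gutter mm [179.6  65.3  19.1] tool in gutter rv [-0.1 -8.1  0. ] F [-1.2 -0.7 -0.3] j [-0.28  0.37  0.55  1.8  -0.47  1.21  0.73]
29
[0.18953582 0.05303082 0.04333119]
```

View pics/sc8.png

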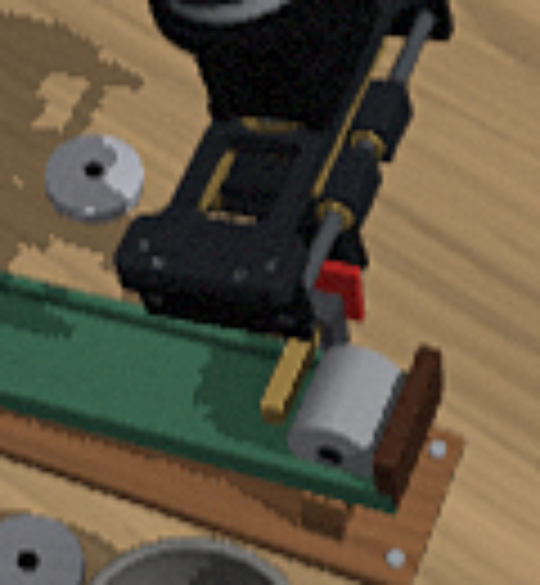

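The bolt bar now lies behind the sinker and is nearly home: the plate's inner face is at y≈53 mm, against 48 when home. I push on until it stops.

Call:
{"fn": "arm_command", "kwargs": {"delta_pos": [[0,0.1,0],[0,0.2,0],[0,0.3,0],[0,0.3,0]], "angular": [[0,0,0],[0,0,0],[0,0,0],[0,0,0]], "hand": [0,0,0,0]}}

```text
time: 15.25
tcp_pos: [0.5534, -0.0309, 0.0698]
eef_rot: [-3.141, -0.282, 1.847]
contact_force: [-4.9, -1.5, 3.7]
width: 0.0001
grip_force: 2.6
```

Run:
```python
from h import *
where()
```

```text
15.25 gutter mm [179.6  63.4  19. ] tool in gutter rv [ 0.  -8.2  0. ] F [-4.9 -1.5  3.7] j [-0.28  0.38  0.55  1.79 -0.47  1.21  0.73]
```

Call:
{"fn": "arm_command", "kwargs": {"delta_pos": [[0,0.1,0],[0,0.2,0],[0,0.2,0],[0,-0.3,0],[0,-1.5,0],[0,-4.0,0],[0,-6.0,-2],[0,-6.5,-6],[0,-6.5,-10],[0,-6.5,-12],[0,-6.5,-12]], "angular": [[0,0,0],[0,0,0],[0,0,0],[0,0,0],[0,0,0],[0,0,0],[0,0,0],[0,0,0],[0,0,0],[0,0,0],[0,0,0]], "hand": [0,0,0,0,0,0,0,0,0,0,0]}}

```text
time: 16.35
tcp_pos: [0.5028, -0.0821, 0.1885]
eef_rot: [3.133, -0.279, 1.848]
contact_force: [-0.1, -0.2, -0.0]
width: 0.0007
grip_force: 0.0
```

Run:
```python
from h import *
where()
im,d=cap('scene','9')
m=(im[...,0]>120)&(im[...,1]<70)&(im[...,2]<70); v,u=np.nonzero(m)
k=(u>250)&(u<420)&(v>100)&(v<220);print(k.sum())
if k.sum():
  a=np.array([W2G(pose,P('scene',d,a,b)) for a,b in zip(u[k],v[k])]);print(np.median(a,0),np.percentile(a[:,1],[10,90]))
print(W2G(pose,P('scene',d,348,185)))
# bolt tip: brass pixels over the floor
z0=np.load('pics/scene_0.npz')['d']
for n,q in dict(disc_a=(290,139),disc_b=(276,222),cup=(221,222)).items(): print(n,d[q[1],q[0]],z0[q[1],q[0]])
```

```text
16.35 gutter mm [161.  126.  141.5] tool in gutter rv [-0.5 -8.   0. ] F [-0.1 -0.2 -0. ] j [-0.27  0.17  0.61  1.77 -0.33  1.4   0.71]
43
[0.18198453 0.0509813  0.04453062] [0.04973362 0.05256241]
[2.10551108e-01 8.18935122e-05 3.98707328e-02]
disc_a 0.96198267 0.9615336
disc_b 0.8580599 0.859491
cup 0.84613436 0.84641576
```

The plate top is centred at y = 51 mm, its home value. The sinker is at x = 210.6 mm, the discs and cup have not moved, and the arm is clear.

```bash
python3 -c "
from cell import robot
print(robot.finish_job())"
```

```text
the job is handed in; nothing more can be done
None
```

The sinker is parked in the pocket against the stop, the bolt is fully home behind it, the arm is clear, and the job was handed in at about 16.4 s of the 58 s allowed; no verdict came back.

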